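# Close the measuring chamber and hang up the sample carrier

## Robot

A 6-joint arm with a two-finger parallel gripper is mounted at the origin on the work surface. World frame = base frame: x ahead of the robot, y to its left, z up, the work surface at z = 0. Lengths are in m, angles in rad, forces in N, time in s.
With the tool pointing down it reaches from about 0.35 to 0.925 m from the base axis. Payload 6.4 kg.
Tool frame: the origin (TCP) lies where the fingers leave the gripper's body, on its centre line; the fingertips stand 73 mm ahead of it and the grasp point (between the pads) lies 54 mm ahead of it; z points along the fingers, y is the line along which they close (so a half turn about z gives the same grasp; the last joint's range is limited). The gripper opens to 85 mm and grips with 20 to 120 N. Pads are 22 mm wide; open, the fingers measure 114 mm over their backs; the gripper's body (76 mm by 85 mm) begins 54 mm behind the grasp point. The pads swing forward as they close: fully open they stand 13 mm farther back than shut.
Start: joints at [-1.406, 0.245, 1.558, -0, 1.339, -0.174], TCP at [0.216, -0.613, 0.304] pointing down, gripper open.
Joint ranges: [-3.13, 3.13], [-1.02, 2.26], [0.13, 2.54], [-0.95, 4.09], [0.21, 2.88], [-2.74, 2.74]. Speed limits (rad/s): [2.57, 2.57, 3.14, 3.14, 3.14, 3.14].

## Interface

Orientations are given as a 3x3 rotation matrix whose columns are the frame's x, y, z axes.
In Python, from station import manip, vision gives the robot as it stands.
- The arm moves only by the shell command python3 -m crank 'ROWS' [OPENING] [FORCE]. ROWS is JSON, a list that holds one entry, the list of rows, each a list of 6 numbers: the shift along the tool's x, y, z as a fraction of full scale, then the turn, a rotation vector about the tool's x, y, z as a fraction of full scale. A call has 1 to 10 rows; each row shifts and turns the commanded pose from where the row before left it, along the tool's axes as they then stand; what a row does not reach is not made up. Full scale, the value 1, is 0.04 m for a shift and 0.08 rad for a turn. A row lasts 1/12 s, in which the tool goes at most 41.7 mm and 7.16 degrees, less where a joint would pass 70% of its speed; a pose out of reach is approached as far as the arm can. A call with a number of a shift or a turn outside -1 to 1 is refused whole. A call with a gripper value outside its range is refused whole. OPENING is the opening, from 0 (shut) to 1 (fully open), set as the call begins (- or left out, the last holds). The fingers move at their own pace and stop on an object; FORCE is the grip in N (left out, the last holds). Time passes only in rows, so rows that do not move let the fingers close. It gives the time, the measured TCP pose, the force, the opening and the grip force at its end, in the units of the state.
- manip.get_obs(): the state, without advancing time (a new reading comes with each control period).
- vision.snapshot(name): name is "scene" or "top"; returns a dict with "image" (420x560x3 uint8, red, green, blue), "K" (3x3 intrinsics, pixels), "rvec" (rotation vector, rad) and "tvec" (3), from world to camera coordinates, as OpenCV has them. Camera axes: x right, y down, z forward; pixel columns grow to the right and rows downward; lengths in m; the calibration is good to about 2 mm. A picture is of the moment at which its call begins. There is no depth.
- manip.close_job(): hands the job in; it is judged then, once.
The state is a dict: "time_s": time; "q": joint angles; "qvel": joint speeds; "effort": joint torques, N m; "tool_pos": TCP position; "tool_rot": TCP orientation; "contact_force": force on the tool from outside, world axes, zero at the start; "wrist_torque": the same for the moment, N m; "finger_gap": finger opening in m; "finger_force": force on a finger pad.
Only numpy, scipy, OpenCV 4.12 (cv2) and the standard library are available. Lean on these libraries where they do the work, as an engineer would, in place of code of your own. Each camera call takes 0.05 s, during which the arm holds its last target. There are 200 camera calls.

## Task

Close the measuring chamber: lift its round black cover up and off the hook of the stand and set it gently on the chamber's black collar, fully seated and level. Then hang the sample carrier (the tray with the tall hoop handle) by its handle on the freed hook, hanging still and let go. Keep the carrier upright all the time and leave all the other things on the bench where they are.

Things in the scene. Friction and masses are not known exactly. Their poses are not given: they have to be found in the camera images.
- lid: Round black chamber cover, hanging on the hook at the start: flange 130 mm across, 8 mm thick; below it an aluminium spigot 88 mm across (80 at its tapered foot), 12 mm deep; above it a black U-shaped hoop handle. Origin: centre of the flange's underside; z towards the handle; the handle's bar runs along y. About 0.3 kg.
- lid_bar (a point): Middle of the underside of the cover's handle bar, 53 mm above the cover's origin, same axes. Bar 60 mm long overall (y), 12 mm deep (x), 10 mm thick; legs at its ends 8 mm (y) by 12 mm (x). The window between flange, legs and bar is 44 mm wide and 45 mm high.
- carrier: Sample carrier standing on the bench: open aluminium tray 110 mm (x) by 60 mm (y), 45 mm high, three capped vials fixed in it, a tall steel hoop handle across its middle; 103 mm high in all. Origin: centre of its underside, z up; the handle's bar runs along y. About 0.25 kg.
- carrier_bar (a point): Middle of the underside of the carrier's handle bar, 93 mm above the carrier's origin, same axes. Bar 60 mm long overall (y), 12 mm deep (x), 10 mm thick; legs at its ends 8 mm (y) by 12 mm (x), flush with the tray's long sides. The window between tray rim, legs and bar is 44 mm wide and 48 mm high.
- stand: Fixed hook stand: dark base plate 110 x 130 x 14 mm, steel post 16 mm across with a 24 mm collar up to 258 mm. One level hook arm, a round bar 10 mm thick with its axis at 245 mm height, points along the stand's -x and ends 130 mm from the post's axis in an upturned tip that reaches 140 mm out and 266 mm high. Origin: on the bench at the post's axis, z up.
- hook_seat (a point): Point on the upper side of the hook arm where a handle bar rests well: 95 mm out from the post's axis, 250 mm above the bench. Axes as the stand: -x points along the arm to the tip.
- chamber: Fixed measuring chamber: blue base plate 180 mm square, off-white box 160 mm square, top at 160 mm, dark block 50 mm deep on its +x side; on top an open black round collar, 124 mm outside, 100 mm inside, from 160 to 190 mm height. Origin: on the bench under the collar's centre. Chamber and hook stand may have swapped sides.
- collar_top (a point): Centre of the collar's upper rim, 190 mm above the bench; the seated cover's origin lies here (spigot inside the collar, 6 mm play all round).
- reagent_bottle: Amber bottle 44 mm across, 110 mm tall, near one end of the carrier; origin at its underside's centre. Leave it.
- jar: Clear jar 50 mm across, 70 mm tall, near the other end of the carrier; origin at its underside's centre. Leave it.
- spare_tray: Spare tray without a handle, 110 x 60 x 40 mm, on the bench; origin at its underside's centre. Leave it.
- screwdriver: Screwdriver 180 mm long, lying on the bench. Leave it.
- wash_bottle: White bottle 60 mm across, 125 mm tall, standing on the bench under the hook arm, with little room below what hangs there; origin at its underside's centre. Leave it.
- lens_mount: Lens on a short post, 132 mm tall, foot 60 mm square, at the back; origin at its underside's centre. Leave it.
- cell_box: Cardboard box 120 x 90 x 50 mm at the right side; origin at its underside's centre. Leave it.
Not all that is in view belongs to the job. What is shaped like the lid but pink or turquoise is not meant.

How it is judged:
By the outcome, as a careful person would: the job done as asked, in the order asked, and still so for the second after the job is handed in, with the robot touching nothing.
It also fails if it takes over 58 s, if anything falls off the work surface, if the arm or the gripper's body presses on something with over 40 N, if the wrist force passes 120 N, or if a joint passes its speed limit or range.

## Working session

There is one attempt and no reset: what is moved stays moved. The work goes in short steps, Python scripts to look and compute and a shell command to move; the robot and the scene stay as the last step left them, time stands still between calls to the robot, and variables do not carry over. Pictures are saved under pics/ and viewed, at most 10 in all, crops included, and the job is handed in when it is done.

```bash
mkdir -p pics; ls; python3 - <<'E'
from station import manip, vision
import cv2,pickle
o=manip.get_obs();print(o['time_s'],o['tool_pos'],o['tool_rot'],o['finger_gap'])
for n in("scene","top"):
    s=vision.snapshot(n);pickle.dump(s,open(n+'.pkl','wb'))
    cv2.imwrite(f'pics/{n}0.png',cv2.resize(s['image'][:,:,::-1],(800,600),interpolation=cv2.INTER_CUBIC))
    R=cv2.Rodrigues(s['rvec'])[0];print(n,s['K'],R,-R.T@s['tvec'])
E
```

```text
pics
0.0 [ 0.21596845 -0.6126015   0.30275578] [[ 9.43147874e-01  3.32373273e-01 -3.07797406e-04]
 [ 3.32373212e-01 -9.43145867e-01  1.98015851e-03]
 [ 3.67853914e-04 -1.96988590e-03 -9.99997992e-01]] 0.08501693201266435
scene [[442.15685811   0.         278.53920507]
 [  0.         442.15685811 205.64415874]
 [  0.           0.           1.        ]] [[-0.71847764  0.69536091 -0.01621989]
 [ 0.58448047  0.59094115 -0.5560316 ]
 [-0.37705764 -0.40897648 -0.83100287]] [1.07206777 0.44077298 1.25720125]
top [[385.83950243   0.         277.1853717 ]
 [  0.         385.83950243 210.02524752]
 [  0.           0.           1.        ]] [[ 0.00578579 -0.99998125  0.00200446]
 [-0.99240417 -0.00598825 -0.12287431]
 [ 0.12288401 -0.00127831 -0.99242022]] [ 0.36098165 -0.12578973  1.52920245]
```

View pics/scene0.png

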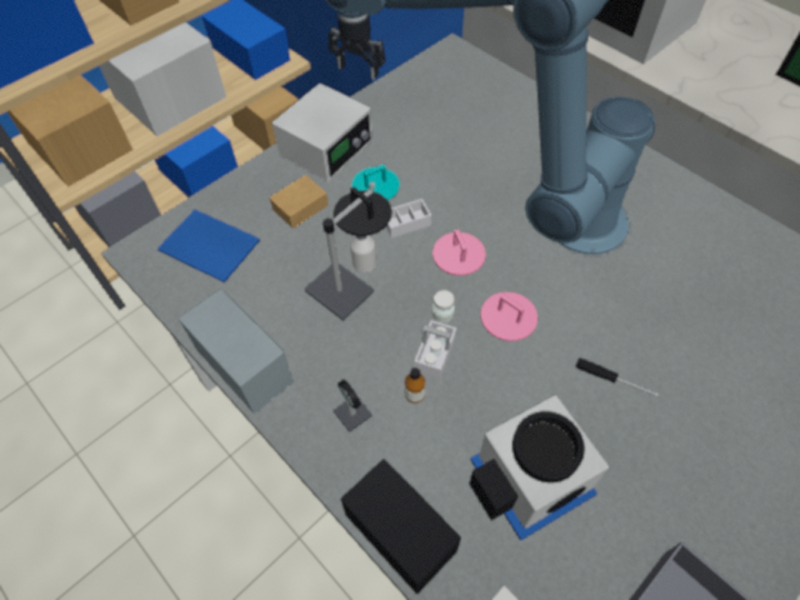

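View pics/top0.png

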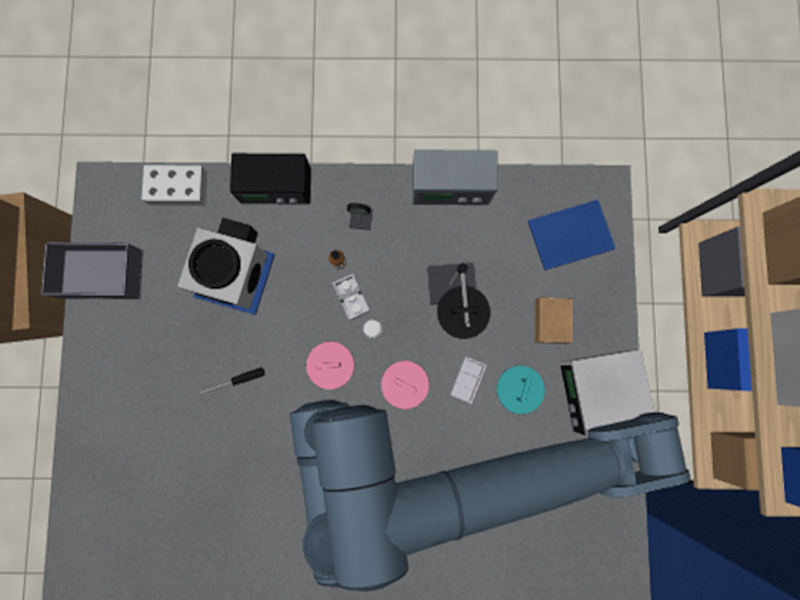

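Candidates for the cover: black disc on the hook, scene (363,213) / top (464,312). Lookalikes: pink at scene (459,253) and (510,316), turquoise at (376,183). I choose the black one because it hangs on the hook. Next I check it in a close crop, alongside the carrier and chamber.

```bash
python3 - <<'E'
import cv2,pickle,numpy as np
S={n:pickle.load(open(n+'.pkl','rb')) for n in('scene','top')}
def tile(n,cx,cy,w=80,h=60):
    f=5; x0,y0=cx-w//2,cy-h//2
    t=cv2.resize(S[n]['image'][y0:y0+h,x0:x0+w,::-1],None,fx=f,fy=f,interpolation=cv2.INTER_CUBIC)
    for k in range(0,w,10):
        cv2.line(t,(k*f,0),(k*f,5),(0,255,255),1); cv2.putText(t,str(x0+k),(k*f,14),0,.32,(0,255,255),1)
    for k in range(10,h,10):
        cv2.line(t,(0,k*f),(5,k*f),(0,255,255),1); cv2.putText(t,str(y0+k),(6,k*f+4),0,.32,(0,255,255),1)
    return t
a=np.hstack([tile('top',325,206),tile('scene',253,160)]);b=np.hstack([tile('top',247,205),tile('scene',303,240)])
cv2.imwrite('pics/c1.png',np.vstack([a,b]))
E
```

```text
(no output)
```

View pics/c1.png

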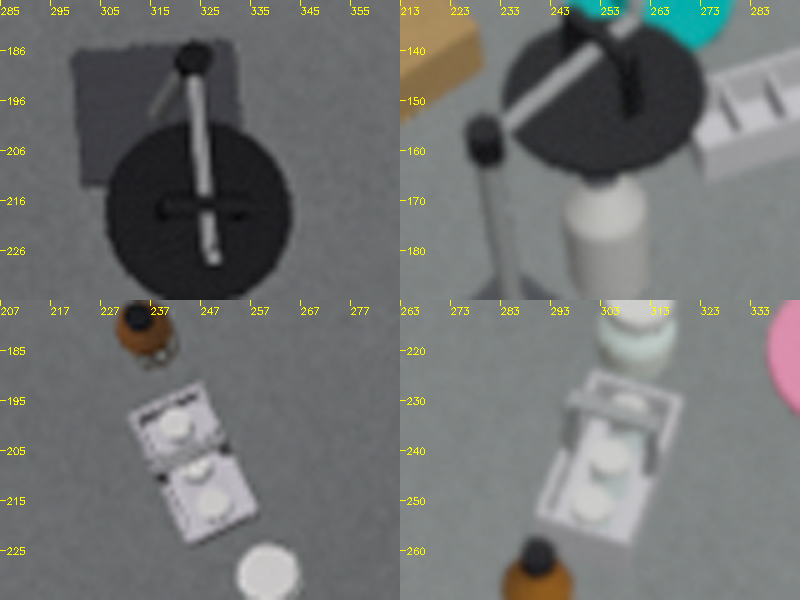

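The crops show the black cover hanging by its hoop with the arm through its window, disc centre at top (325,218). The post collar is at top (323,187) and the hook tip at (328,228). The carrier rim corners are at top (233,197), (248,192), (259,217) and (245,224), with the bottle and jar beyond its ends.

```bash
cat > h.py <<'E'
import cv2,pickle,numpy as np,sys
from scipy.optimize import least_squares
def unproj(s,uv,z):
    R=cv2.Rodrigues(s['rvec'])[0];C=-R.T@np.ravel(s['tvec'])
    p=np.atleast_2d(np.array(uv,float)); d=(R.T@np.linalg.inv(s['K'])@np.c_[p,np.ones(len(p))].T).T
    return (C+d*((z-C[2])/d[:,2])[:,None])[:,:2]
def proj(s,P): return cv2.projectPoints(np.array(P,float).reshape(-1,3),s['rvec'],s['tvec'],s['K'],None)[0][:,0]
def disc(s,c,z,r,thr,box=45):
    """far-side rim of dark disc near pixel c, circle of radius r at height z"""
    g=s['image'].max(2).astype(np.uint8); x0,y0=int(c[0])-box,int(c[1])-box
    m=(g[max(y0,0):y0+2*box,x0:x0+2*box]<thr).astype(np.uint8); m=cv2.morphologyEx(m,cv2.MORPH_OPEN,np.ones((5,5)))
    n,l,st,_=cv2.connectedComponentsWithStats(m); k=l[int(c[1])-max(y0,0),int(c[0])-x0] or 1+st[1:,4].argmax()
    cn=max(cv2.findContours((l==k).astype(np.uint8),0,cv2.CHAIN_APPROX_NONE)[0],key=len)[:,0]+[x0,max(y0,0)]
    w=unproj(s,cn,z); C=-cv2.Rodrigues(s['rvec'])[0].T@np.ravel(s['tvec'])
    p=unproj(s,[c],z)[0]; u=(p-C[:2])/np.linalg.norm(p-C[:2])
    for _ in range(3):
        f=w[((w-p)@u>-.015)]
        q=least_squares(lambda q:np.linalg.norm(f-q,axis=1)-r-.001*0,p,loss='soft_l1',f_scale=.002); p=q.x
    return p,np.sqrt(np.mean(q.fun**2)),len(f)
def go(x,y,z,yaw_deg):
    """remaining move: world target of TCP, yaw of the tool's x axis; gives tool-axis rows"""
    from station import manip
    o=manip.get_obs();R=np.array(o['tool_rot']);a=np.radians(yaw_deg)
    T=np.array([[np.cos(a),np.sin(a),0],[np.sin(a),-np.cos(a),0],[0,0,-1]])
    from scipy.spatial.transform import Rotation as Ro
    rv=Ro.from_matrix(R.T@T).as_rotvec(); d=np.array([x,y,z])-o['tool_pos']
    print('t',round(o['time_s'],2),'pos',np.round(o['tool_pos'],4),'shift now-axes',np.round(R.T@d/.04,2),'after turn',np.round(T.T@d/.04,2),'turn',np.round(rv/.08,2),'F',np.round(o['contact_force'],1),'gap',round(o['finger_gap'],4))
E
python3 - <<'E'
from h import *
S={n:pickle.load(open(n+'.pkl','rb')) for n in('scene','top')};T,C=S['top'],S['scene']
post_t=unproj(T,[(323.4,187)],.258);post_c=unproj(C,[(230.4,157.3)],.258);print('post',post_t,post_c)
print('tip',unproj(T,[(327.6,227.8)],.262))
for th in(45,60,75):
  print('lid',disc(T,(325,222),.205,.065,th),disc(C,(245,155),.205,.065,th))
  print('collar',disc(T,(150,185),.19,.062,th),disc(C,(383,312),.19,.062,th))
# carrier
loc=np.array([[.055,.03],[.055,-.03],[-.055,-.03],[-.055,.03]])
ut=np.array([(233,197.4),(247.6,191.6),(258.6,216.6),(245,224)]); uc=np.array([(301.6,223.6),(319.6,230.4),(308.6,259.6),(290.4,253)])
print(unproj(T,ut,.045),unproj(C,uc,.045))
def X(q): 
    c,s=np.cos(q[2]),np.sin(q[2]);w=loc@np.array([[c,s],[-s,c]])+q[:2];return np.c_[w,np.full(4,.045)]
def fit(us,q0):
    def res(q):
        P=X(q);o=[]
        for s,u in us:
            D=np.linalg.norm(proj(s,P)[:,None]-u[None],axis=2);v=proj(s,P);o.append((v-u[D.argmin(1)]).ravel())
        return np.concatenate(o)
    r=least_squares(res,q0,diff_step=1e-4);return r.x,np.degrees(r.x[2]),np.abs(r.fun).max()
c0=unproj(T,[ut.mean(0)],.045)[0]
q0=[*c0,.4]
for us in([(T,ut)],[(C,uc)],[(T,ut),(C,uc)]): print('carrier',fit(us,q0))
E
```

```text
post [[ 0.59693198 -0.28157877]] [[ 0.60039907 -0.27347212]]
tip [[ 0.45994067 -0.29369774]]
lid (array([ 0.48678675, -0.26336183]), np.float64(0.0199699522703299), 123) (array([ 0.53721556, -0.30078068]), np.float64(0.006614110550095977), 15)
collar (array([0.61352647, 0.32050749]), np.float64(0.005618516882017482), 61) (array([0.63426609, 0.33582235]), np.float64(0.007966713560593072), 128)
lid (array([ 0.48808949, -0.26660325]), np.float64(0.020748365386158263), 120) (array([ 0.5043699, -0.2544549]), np.float64(0.013635870818520725), 56)
collar (array([0.61440076, 0.32142662]), np.float64(0.00279776971027964), 57) (array([0.62513828, 0.32833075]), np.float64(0.002986985456946393), 79)
lid (array([ 0.53857832, -0.25613889]), np.float64(0.024034661526619705), 191) (array([ 0.50400136, -0.25840988]), np.float64(0.012654909751155033), 59)
collar (array([0.61482094, 0.32218492]), np.float64(0.0023278300287562317), 56) (array([0.62461047, 0.32767094]), np.float64(0.0023121517768867174), 78)
[[ 0.5932202   0.04450417]
 [ 0.61644171 -0.01194573]
 [ 0.51870391 -0.05597146]
 [ 0.48968319 -0.00384306]] [[ 0.51763729 -0.05395379]
 [ 0.49511393  0.00381178]
 [ 0.59446326  0.05070942]
 [ 0.61802226 -0.0041583 ]]
carrier (array([ 0.55450339, -0.00681365,  0.43452109]), np.float64(24.89622474376065), np.float64(0.5963438201838187))
carrier (array([ 0.55634214, -0.0008222 ,  0.43873137]), np.float64(25.13745556915521), np.float64(0.8048786386222275))
carrier (array([ 0.55537484, -0.00338934,  0.43767973]), np.float64(25.07720115449317), np.float64(1.1986581689635045))
```

```bash
cat > ov.py <<'E'
from h import *
S={n:pickle.load(open(n+'.pkl','rb')) for n in('scene','top')};T,C=S['top'],S['scene']
h=.4
post=(unproj(T,[(323.4-h,187-h)],.258)+unproj(C,[(230.4-h,157.3-h)],.258))[0]/2
pt=unproj(T,[(323.4-h,187-h)],.258)[0];tp=unproj(T,[(327.6-h,227.8-h)],.262)[0]
yaw=np.arctan2(*(pt-tp)[::-1]);a=np.array([np.cos(yaw),np.sin(yaw)]);n=np.array([-a[1],a[0]])
lt=unproj(T,[(324.3,217.8)],.2)[0]; ls=unproj(C,[(213+(605-400)/5-h,130+96/5-h)],.201)[0]
print('post',post,pt,'tip dist',np.linalg.norm(pt-tp),'yaw',np.degrees(yaw),'lid',lt,ls)
lid=(lt+ls)/2; print('lid out',(post-lid)@a,(lid-post)@n)
col=np.array([.619,.3245]); car=np.array([.5554,-.0034]);cy=.4377
th=np.linspace(0,2*np.pi,40)
circ=lambda c,r,z:np.c_[c[0]+r*np.cos(th),c[1]+r*np.sin(th),0*th+z]
seg=lambda c,yw,pts,z:np.array([[c[0]+np.cos(yw)*x-np.sin(yw)*y,c[1]+np.sin(yw)*x+np.cos(yw)*y,zz] for (x,y),zz in zip(pts,z)])
L=[circ(post,.012,.258),seg(post,yaw,[(0,0),(-.13,0),(-.135,0)],[.25,.25,.266]),circ(lid,.065,.205),seg(lid,yaw,[(0,-.03),(0,.03)],[.263]*2),
 circ(col,.062,.19),circ(col,.05,.19),
 seg(car,cy,[(.055,.03),(.055,-.03),(-.055,-.03),(-.055,.03),(.055,.03)],[.045]*5),seg(car,cy,[(0,.03),(0,.03),(0,-.03),(0,-.03)],[.045,.103,.103,.045])]
def tile(s,cx,cy_):
    f=4;w,hh=66,75;x0,y0=cx-w//2,cy_-hh//2
    t=cv2.resize(s['image'][y0:y0+hh,x0:x0+w,::-1],None,fx=f,fy=f,interpolation=cv2.INTER_CUBIC)
    for l in L:
        p=(proj(s,l)-[x0,y0]+.5)*f-.5; cv2.polylines(t,[np.round(p*8).astype(int).reshape(-1,1,2)],False,(0,255,0),1,cv2.LINE_AA,3)
    return t
cv2.imwrite('pics/ov1.png',np.vstack([np.hstack([tile(T,325,206),tile(T,247,205),tile(T,150,185)]),np.hstack([tile(C,250,152),tile(C,303,240),tile(C,383,312)])]))
E
python3 ov.py
```

```text
post [ 0.59926061 -0.27786003] [ 0.5982824 -0.2802523] tip dist 0.1375670529430652 yaw 5.063617090735068 lid [ 0.49941862 -0.29083708] [ 0.49889518 -0.28902582]
lid out 0.10077848280151828 -0.0031889811901346073
```

View pics/ov1.png

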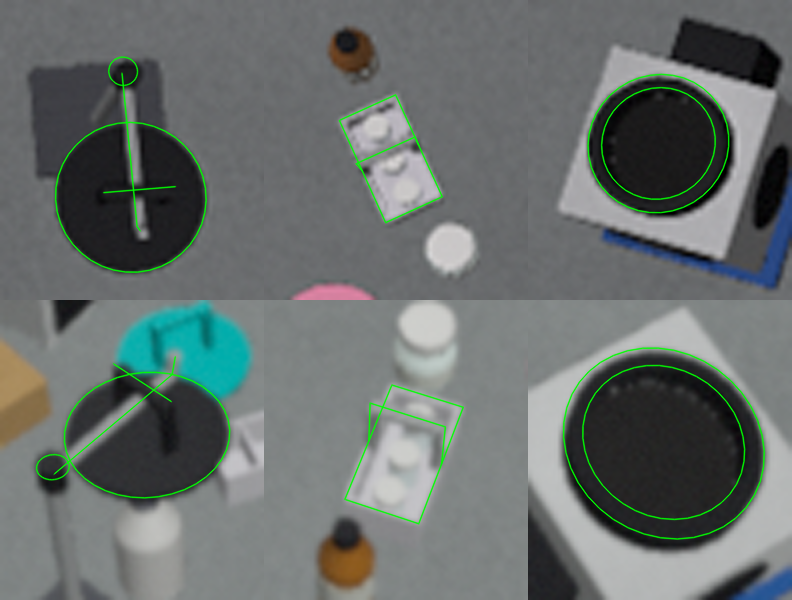

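The overlay fits to within about 1 px: the cover disc at top (324,218), the carrier, and the collar at top (149,184). The yaw of the cover's handle is unclear, so I stretch the contrast there.

```bash
cat >> ov.py <<'E'
def big(s,cx,cy_,yw):
    f=9;w,hh=44,40;x0,y0=cx-w//2,cy_-hh//2
    g=s['image'][y0:y0+hh,x0:x0+w,::-1].astype(float);g=np.clip((g-5)*4,0,255).astype(np.uint8)
    t=cv2.resize(g,None,fx=f,fy=f,interpolation=cv2.INTER_CUBIC);t2=t.copy()
    B=[seg(lid,yw,[(x,-.03),(x,.03)],[z]*2) for x in(-.006,.006) for z in(.250,.260)]
    B+=[seg(lid,yw,[(0,y),(0,y)],[.205,.26]) for y in(-.03,.03)]
    for l in B: cv2.polylines(t2,[np.round(((proj(s,l)-[x0,y0]+.5)*f-.5)*8).astype(int).reshape(-1,1,2)],False,(0,255,0),1,cv2.LINE_AA,3)
    return np.hstack([t,t2])
cv2.imwrite('pics/ov2.png',cv2.resize(np.vstack([big(T,325,217,yaw),big(C,254,143,yaw)])[:,:],None,fx=.83,fy=.83))
E
python3 ov.py
```

```text
post [ 0.59926061 -0.27786003] [ 0.5982824 -0.2802523] tip dist 0.1375670529430652 yaw 5.063617090735068 lid [ 0.49941862 -0.29083708] [ 0.49889518 -0.28902582]
lid out 0.10077848280151828 -0.0031889811901346073
```

View pics/ov2.png

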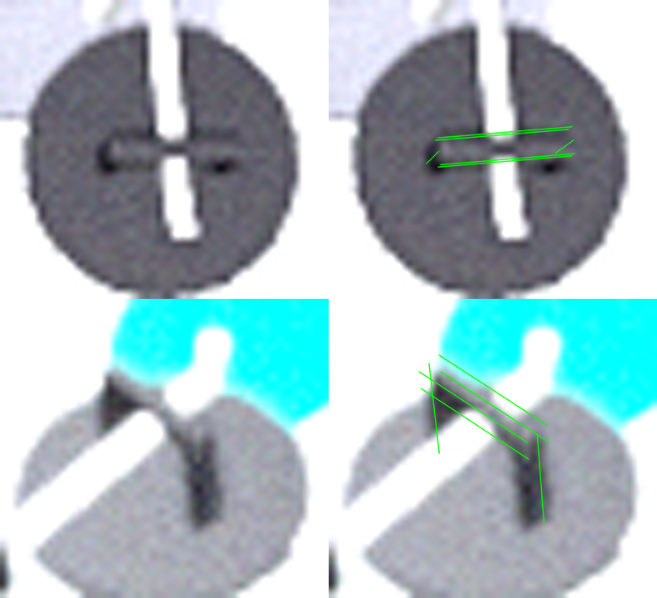

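The handle bar runs nearly along world y (yaw about 0°) and sits about 1 px nearer the robot than predicted, so I take it at (0.496, -0.290). I'll grip the two legs from outside, closing along y, which keeps the fingers clear of the hook arm.

```bash
python3 -c "
from h import go
go(.496,-.290,.37,0)"
```

```text
t 0.1 pos [ 0.216  -0.6127  0.3028] shift now-axes [ 9.28 -5.28 -1.67] after turn [ 7.   -8.07 -1.68] turn [-0.02 -0.    4.23] F [-0.4 -0.5  0.7] gap 0.0854
```

```bash
python3 -m crank '[[[0,0,-0.35,0,0,0.85],[0,0,-0.35,0,0,0.85],[0,0,-0.35,0,0,0.85],[0,0,-0.35,0,0,0.85],[0,0,-0.3,0,0,0.83]]]' 1 60
python3 -m crank '[[[0.6,-0.7,0,0,0,0],[0.6,-0.7,0,0,0,0],[0.6,-0.7,0,0,0,0],[0.6,-0.7,0,0,0,0],[0.6,-0.7,0,0,0,0],[0.6,-0.7,0,0,0,0],[0.6,-0.7,0,0,0,0],[0.6,-0.7,0,0,0,0],[0.6,-0.7,0,0,0,0],[0.6,-0.7,0,0,0,0]]]'
python3 -m crank '[[[0.5,-0.5,0,0,0,0],[0.5,-0.5,0,0,0,0],[0,0,0,0,0,0],[0,0,0,0,0,0],[0,0,0,0,0,0]]]'
python3 -c "
from h import go
go(.496,-.290,.335,0)"
```

```text
time_s: 0.52
tool_pos: [0.216, -0.613, 0.3723]
tool_rot: [[1.0, -0.003, -0.0], [-0.003, -1.0, 0.0], [-0.0, -0.0, -1.0]]
contact_force: [0.5, 0.0, -0.5]
finger_gap: 0.0853
finger_force: 0.0
time_s: 1.35
tool_pos: [0.4567, -0.3312, 0.3715]
tool_rot: [[1.0, 0.0, -0.0], [0.0, -1.0, 0.0], [-0.0, -0.0, -1.0]]
contact_force: [0.7, -0.4, 0.6]
finger_gap: 0.0857
finger_force: 0.0
time_s: 1.77
tool_pos: [0.4956, -0.2932, 0.3715]
tool_rot: [[1.0, 0.0, -0.001], [0.0, -1.0, 0.0], [-0.001, -0.0, -1.0]]
contact_force: [-0.5, -0.1, 1.4]
finger_gap: 0.0855
finger_force: 0.0
t 1.77 pos [ 0.4956 -0.2932  0.3715] shift now-axes [ 0.01 -0.08  0.91] after turn [ 0.01 -0.08  0.91] turn [-0.    0.01  0.  ] F [-0.5 -0.1  1.4] gap 0.0855
```

```bash
python3 -m crank '[[[0,-0.08,0.5,0,0,0],[0,0,0.5,0,0,0],[0,0,0,0,0,0],[0,0,0,0,0,0]]]'
cat > look.py <<'E'
import sys
from h import *
from station import manip,vision
n=sys.argv[1];o=manip.get_obs();p=np.array(o['tool_pos']);R=np.array(o['tool_rot']);g=o['finger_gap']/2
ts=[]
for nm,u,v in [('scene',*map(int,sys.argv[2:4])),('top',*map(int,sys.argv[4:6]))]:
    s=vision.snapshot(nm);pickle.dump(s,open(f'{n}_{nm}.pkl','wb'));f=6;w,hh=66,90;x0,y0=u-w//2,v-hh//2
    t=np.clip(s['image'][y0:y0+hh,x0:x0+w,::-1].astype(float)*2,0,255).astype(np.uint8)
    t=cv2.resize(t,None,fx=f,fy=f,interpolation=cv2.INTER_CUBIC)
    for l in (-g,g):
        for x in (-.011,.011):
            a=proj(s,[p+R@np.array([x,l,.06])])[0]
            q=np.round((a-[x0,y0]+.5)*f).astype(int);cv2.circle(t,(int(q[0]),int(q[1])),2,(0,255,0),-1)
    ts.append(t)
cv2.imwrite(f'pics/{n}.png',np.hstack(ts))
E
python3 look.py l1 250 150 325 215
```

```text
time_s: 2.1
tool_pos: [0.4948, -0.2904, 0.3308]
tool_rot: [[1.0, -0.001, -0.002], [-0.001, -1.0, 0.002], [-0.002, -0.002, -1.0]]
contact_force: [0.7, 0.1, 1.5]
finger_gap: 0.0854
finger_force: 0.0
```

View pics/l1.png

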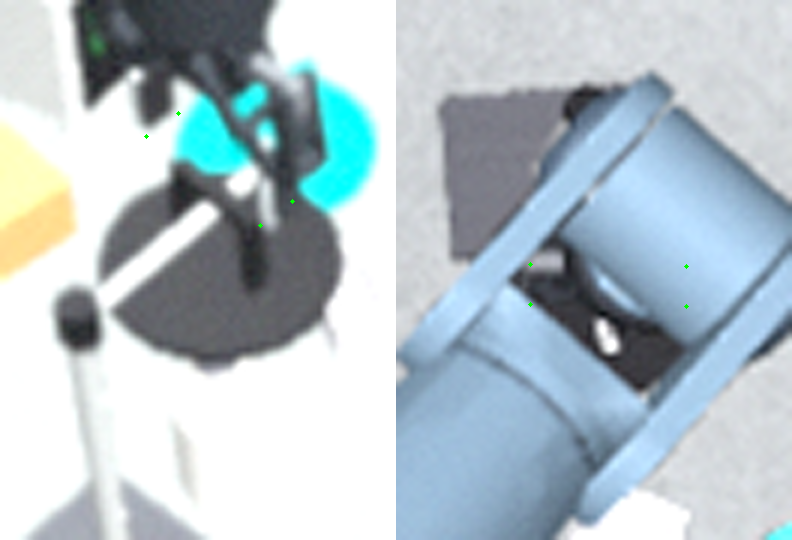

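The scene view shows the open fingers straddling the cover's hoop, with the bar mid near crop (221,200) and the finger midpoint projecting a few mm short of it. I'll shift +3 mm in x and +2 mm in y, then descend and grip.

```bash
python3 -m crank '[[[0.08,-0.06,0.2,0,0,0],[0,0,0.3,0,0,0],[0,0,0.3,0,0,0],[0,0,0.3,0,0,0],[0,0,0,0,0,0],[0,0,0,0,0,0]]]'
python3 -m crank '[[[0,0,0,0,0,0],[0,0,0,0,0,0],[0,0,0,0,0,0],[0,0,0,0,0,0],[0,0,0,0,0,0]]]' 0.5 40
python3 -m crank '[[[0,0,0,0,0,0],[0,0,0,0,0,0],[0,0,0,0,0,0],[0,0,0,0,0,0],[0,0,0,0,0,0]]]' 0.3 60
```

```text
time_s: 2.7
tool_pos: [0.4986, -0.2869, 0.2862]
tool_rot: [[1.0, 0.0, -0.002], [0.0, -1.0, 0.002], [-0.002, -0.002, -1.0]]
contact_force: [0.5, -0.0, -0.2]
finger_gap: 0.0855
finger_force: 0.0
time_s: 3.12
tool_pos: [0.4995, -0.2878, 0.289]
tool_rot: [[1.0, 0.0, 0.002], [0.0, -1.0, -0.002], [0.002, 0.002, -1.0]]
contact_force: [0.7, -1.0, 2.6]
finger_gap: 0.0591
finger_force: 43.5
time_s: 3.53
tool_pos: [0.4995, -0.2877, 0.289]
tool_rot: [[1.0, 0.0, 0.002], [0.0, -1.0, -0.002], [0.002, 0.002, -1.0]]
contact_force: [0.3, -1.3, 5.6]
finger_gap: 0.0594
finger_force: 63.2
```

```bash
python3 -m crank '[[[0,0,-0.15,0,0,0],[0,0,-0.2,0,0,0],[0,0,-0.2,0,0,0],[0,0,-0.05,0,0,0],[0,0,0,0,0,0],[0,0,0,0,0,0],[0,0,0,0,0,0]]]'
python3 look.py l2 250 145 325 215
```

```text
time_s: 4.12
tool_pos: [0.4989, -0.2871, 0.3113]
tool_rot: [[1.0, 0.0, -0.001], [0.0, -1.0, 0.001], [-0.001, -0.001, -1.0]]
contact_force: [-0.5, 1.0, -3.1]
finger_gap: 0.0595
finger_force: 65.0
```

View pics/l2.png

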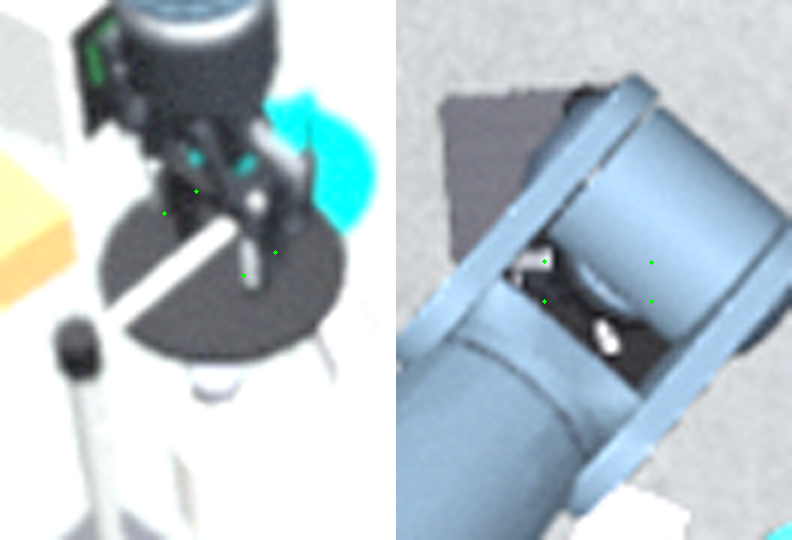

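The cover is lifted off the hook: 3.1 N weight, level, with a clear gap below it. I'll raise it 3 mm more and slide it out past the tip.

```bash
python3 -m crank '[[[0,0,-0.07,0,0,0],[0,0,0,0,0,0],[-0.1,0.01,0,0,0,0],[-0.2,0.02,0,0,0,0],[-0.3,0.03,0,0,0,0],[-0.3,0.03,0,0,0,0],[-0.3,0.03,0,0,0,0],[-0.3,0.03,0,0,0,0],[-0.3,0.03,0,0,0,0],[-0.3,0.03,0,0,0,0]]]'
python3 -m crank '[[[-0.3,0.03,0,0,0,0],[-0.3,0.02,0,0,0,0],[-0.2,0.01,0,0,0,0],[-0.1,0,0,0,0,0],[0,0,0,0,0,0],[0,0,0,0,0,0]]]'
```

```text
time_s: 5.05
tool_pos: [0.4137, -0.2959, 0.3147]
tool_rot: [[1.0, 0.0, 0.0], [0.0, -1.0, -0.0], [0.0, 0.0, -1.0]]
contact_force: [-0.3, 1.2, -3.8]
finger_gap: 0.0594
finger_force: 65.0
time_s: 5.55
tool_pos: [0.3791, -0.2983, 0.3149]
tool_rot: [[1.0, 0.0, 0.001], [0.0, -1.0, -0.0], [0.001, 0.0, -1.0]]
contact_force: [0.8, 0.0, -3.5]
finger_gap: 0.0593
finger_force: 65.0
```

```bash
python3 -m crank '[[[0,-0.1,-0.3,0,0,0],[0,-0.2,-0.4,0,0,0],[0.1,-0.4,-0.4,0,0,0],[0.3,-0.6,-0.15,0,0,0],[0.3,-0.7,0,0,0,0],[0.3,-0.7,0,0,0,0],[0.3,-0.7,0,0,0,0],[0.3,-0.7,0,0,0,0],[0.3,-0.7,0,0,0,0],[0.3,-0.7,0,0,0,0]]]'
python3 -m crank '[[[0.3,-0.7,0,0,0,0],[0.3,-0.7,0,0,0,0],[0.3,-0.7,0,0,0,0],[0.3,-0.7,0,0,0,0],[0.3,-0.7,0,0,0,0],[0.3,-0.7,0,0,0,0],[0.3,-0.7,0,0,0,0],[0.3,-0.7,0,0,0,0],[0.3,-0.7,0,0,0,0],[0.3,-0.7,0,0,0,0]]]'
python3 -m crank '[[[0.3,-0.7,0,0,0,0],[0.3,-0.5,0,0,0,0],[0.2,-0.4,0,0,0,0],[0.1,-0.2,0,0,0,0],[0,0,0,0,0,0],[0,0,0,0,0,0],[0,0,0,0,0,0]]]'
python3 -c "
from h import go
go(.6195,.325,.305,0)"
```

```text
time_s: 6.38
tool_pos: [0.4678, -0.0762, 0.3659]
tool_rot: [[1.0, 0.001, 0.001], [0.001, -1.0, -0.0], [0.001, 0.0, -1.0]]
contact_force: [0.9, 0.1, -2.8]
finger_gap: 0.0592
finger_force: 65.7
time_s: 7.22
tool_pos: [0.5874, 0.2043, 0.3655]
tool_rot: [[1.0, 0.002, 0.001], [0.002, -1.0, 0.0], [0.001, -0.0, -1.0]]
contact_force: [0.3, -0.0, -4.0]
finger_gap: 0.0591
finger_force: 65.7
time_s: 7.8
tool_pos: [0.6226, 0.2732, 0.3649]
tool_rot: [[1.0, -0.0, -0.0], [-0.0, -1.0, -0.0], [-0.0, 0.0, -1.0]]
contact_force: [-0.1, -1.1, -4.1]
finger_gap: 0.0593
finger_force: 65.6
t 7.8 pos [0.6226 0.2732 0.3649] shift now-axes [-0.08 -1.29  1.5 ] after turn [-0.08 -1.29  1.5 ] turn [ 0.01  0.   -0.  ] F [-0.1 -1.1 -4.1] gap 0.0593
```

```bash
python3 -m crank '[[[-0.08,-0.5,0,0,0,0],[0,-0.5,0.3,0,0,0],[0,-0.29,0.5,0,0,0],[0,0,0.35,0,0,0],[0,0,0.1,0,0,0],[0,0,0,0,0,0],[0,0,0,0,0,0],[0,0,0,0,0,0]]]'
cat > look2.py <<'E'
from h import *
from station import manip,vision
p=np.array(manip.get_obs()['tool_pos']);print(p)
th=np.linspace(0,2*np.pi,80);circ=lambda c,r,z:np.c_[c[0]+r*np.cos(th),c[1]+r*np.sin(th),0*th+z]
ts=[];f=8;w,hh=50,75
for nm,u,v in(('scene',383,302),('top',150,183)):
    s=vision.snapshot(nm);pickle.dump(s,open(f'col_{nm}.pkl','wb'));x0,y0=u-w//2,v-hh//2
    t=np.clip(s['image'][y0:y0+hh,x0:x0+w,::-1].astype(float)*2.5,0,255).astype(np.uint8);t=cv2.resize(t,None,fx=f,fy=f,interpolation=cv2.INTER_CUBIC)
    for c,k in((circ(p[:2],.065,p[2]-.088),(0,255,0)),(circ([.6195,.325],.062,.19),(0,0,255))):
        q=((proj(s,c)-[x0,y0]+.5)*f-.5)*8;cv2.polylines(t,[np.round(q).astype(int).reshape(-1,1,2)],True,k,1,cv2.LINE_AA,3)
    ts.append(t)
cv2.imwrite('pics/col.png',np.hstack(ts))
E
python3 look2.py
```

```text
time_s: 8.47
tool_pos: [0.6203, 0.3247, 0.3164]
tool_rot: [[1.0, -0.001, 0.002], [-0.001, -1.0, 0.001], [0.002, -0.001, -1.0]]
contact_force: [-0.1, -0.6, -4.1]
finger_gap: 0.0592
finger_force: 66.0
[0.6203356  0.32472322 0.31638554]
```

View pics/col.png

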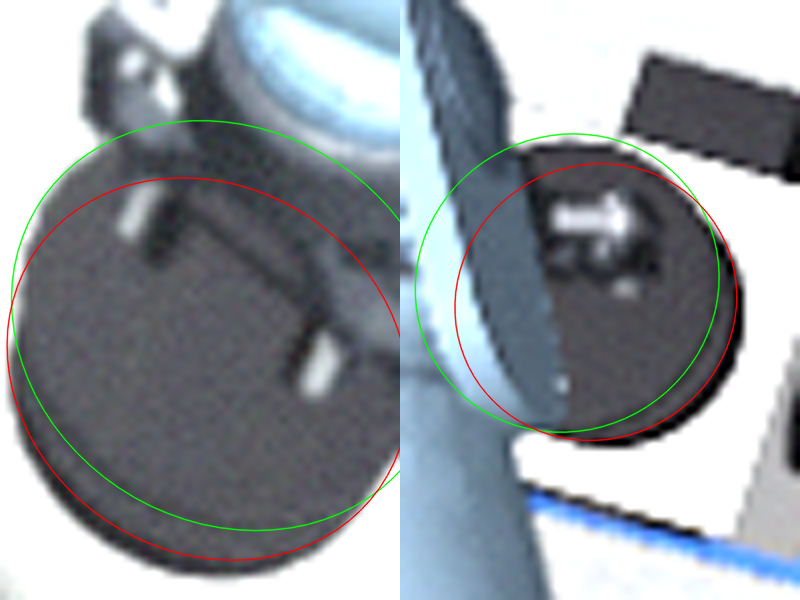

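```bash
cat > sil.py <<'E'
from h import *
th=np.linspace(0,2*np.pi,90)
def cyl(c,r,z): return np.concatenate([np.c_[c[0]+r*np.cos(th),c[1]+r*np.sin(th),0*th+q] for q in z])
def fit(s,c0,r,zs,box,k=8,hi=None):
    """soft silhouette fit: blurred model mask against dark/bright image, best gain+offset"""
    x0,y0,x1,y1=box;g=s['image'][y0:y1,x0:x1].mean(2)
    g=np.clip(g,0,hi or 150)
    def model(c):
        m=np.zeros(((y1-y0)*k,(x1-x0)*k),np.uint8);P=proj(s,cyl(c,r,zs))
        h_=cv2.convexHull(np.float32(P))[:,0];cv2.fillPoly(m,[np.round(((h_-[x0,y0]+.5)*k-.5)*16).astype(np.int32)],255,shift=4)
        m=cv2.resize(m,(x1-x0,y1-y0),interpolation=cv2.INTER_AREA);return cv2.GaussianBlur(m/255.,(0,0),.7)
    def cost(c): return -np.corrcoef(model(c).ravel(),g.ravel())[0,1]
    from scipy.optimize import minimize
    q=minimize(lambda d:abs(1-abs(cost(np.array(c0)+d*.001))),[0,0],method='Nelder-Mead',options=dict(initial_simplex=[[0,0],[6,0],[0,6]]))
    return np.array(c0)+q.x*.001,q.fun
if __name__=='__main__':
    S={n:pickle.load(open(n+'.pkl','rb')) for n in('scene','top')}
    for n,b in(('top',(127,166,171,205)),('scene',(354,284,414,340))):
        print(n,'collar',fit(S[n],(.6195,.325),.062,(.16,.19),b))
    print('top lid',fit(S['top'],(.499,-.29),.065,(.197,.205),(303,199,345,238),hi=90))
E
python3 sil.py
```

```text
top collar (array([0.61763581, 0.32626398]), np.float64(0.07034335616497023))
scene collar (array([0.61801365, 0.3260457 ]), np.float64(0.07311003584851816))
top lid (array([ 0.49948798, -0.28924377]), np.float64(0.17763647355924772))
```

Both views now agree on the collar at (0.618, 0.326). I'll centre on that and lower gently.

```bash
python3 -m crank '[[[-0.06,-0.04,0,0,0,0],[0,0,0.15,0,0,0],[0,0,0.2,0,0,0],[0,0,0.15,0,0,0],[0,0,0.05,0,0,0],[0,0,0.05,0,0,0],[0,0,0,0,0,0],[0,0,0,0,0,0]]]'
python3 -m crank '[[[0,0,0.05,0,0,0],[0,0,0.05,0,0,0],[0,0,0,0,0,0],[0,0,0,0,0,0]]]'
```

```text
time_s: 9.23
tool_pos: [0.6173, 0.3271, 0.2907]
tool_rot: [[1.0, 0.0, -0.0], [0.0, -1.0, -0.0], [-0.0, 0.0, -1.0]]
contact_force: [0.2, -0.0, -2.5]
finger_gap: 0.0592
finger_force: 66.0
time_s: 9.57
tool_pos: [0.6172, 0.3271, 0.2866]
tool_rot: [[1.0, 0.0, -0.0], [0.0, -1.0, -0.0], [-0.0, 0.0, -1.0]]
contact_force: [1.1, 0.4, -3.2]
finger_gap: 0.0592
finger_force: 66.1
```

```bash
python3 -m crank '[[[0,0,0.05,0,0,0],[0,0,0,0,0,0],[0,0,0.05,0,0,0],[0,0,0,0,0,0]]]'
python3 -m crank '[[[0,0,0.03,0,0,0],[0,0,0,0,0,0],[0,0,0,0,0,0]]]'
```

```text
time_s: 9.9
tool_pos: [0.6174, 0.3272, 0.283]
tool_rot: [[1.0, 0.0, 0.001], [0.0, -1.0, 0.0], [0.001, -0.0, -1.0]]
contact_force: [0.2, -0.4, -2.5]
finger_gap: 0.059
finger_force: 66.0
time_s: 10.15
tool_pos: [0.6175, 0.3272, 0.2829]
tool_rot: [[1.0, 0.0, 0.001], [0.0, -1.0, 0.0], [0.001, -0.0, -1.0]]
contact_force: [-3.2, -0.1, 4.4]
finger_gap: 0.0591
finger_force: 66.6
```

```bash
python3 -m crank '[[[0,0,0,0,0,0],[0,0,0,0,0,0],[0,0,0,0,0,0],[0,0,0,0,0,0],[0,0,0,0,0,0]]]' 1
python3 -m crank '[[[0,0,-0.3,0,0,0],[0,0,-0.5,0,0,0],[0,0,-0.5,0,0,0],[0,0.6,-0.5,0,0,0],[0,0.9,0,0,0,0],[0,0.9,0,0,0,0],[0,0.9,0,0,0,0],[0,0.9,0,0,0,0],[0,0.9,0,0,0,0],[0,0,0,0,0,0]]]'
cat > look3.py <<'E'
from h import *
from sil import cyl
from station import manip,vision
ts=[];f=8;w,hh=50,60
for nm,u,v in(('scene',383,308),('top',150,183)):
    s=vision.snapshot(nm);pickle.dump(s,open(f'seat_{nm}.pkl','wb'));x0,y0=u-w//2,v-hh//2
    t=np.clip(s['image'][y0:y0+hh,x0:x0+w,::-1].astype(float)*2.5,0,255).astype(np.uint8);t=cv2.resize(t,None,fx=f,fy=f,interpolation=cv2.INTER_CUBIC)
    q=((proj(s,cyl((.6178,.3262),.065,(.198,)))-[x0,y0]+.5)*f-.5)*8;cv2.polylines(t,[np.round(q).astype(int).reshape(-1,1,2)],True,(0,255,0),1,cv2.LINE_AA,3)
    ts.append(t)
cv2.imwrite('pics/seat.png',np.hstack(ts))
from h import go
go(.5554,-.0034,.2,25)
E
python3 look3.py
```

```text
time_s: 10.57
tool_pos: [0.6173, 0.3271, 0.2812]
tool_rot: [[1.0, 0.0, -0.0], [0.0, -1.0, 0.0], [-0.0, -0.0, -1.0]]
contact_force: [-0.9, -0.5, -0.6]
finger_gap: 0.0851
finger_force: 0.0
time_s: 11.4
tool_pos: [0.6178, 0.1178, 0.3548]
tool_rot: [[1.0, -0.005, 0.001], [-0.005, -1.0, -0.002], [0.001, 0.002, -1.0]]
contact_force: [0.1, 0.8, 0.0]
finger_gap: 0.0854
finger_force: 0.0
t 11.5 pos [0.6176 0.1218 0.3546] shift now-axes [-1.55  3.13  3.86] after turn [-2.73  2.18  3.87] turn [-0.   -0.02 -5.48] F [-0.8 -0.2 -0.3] gap 0.0851
```

View pics/seat.png

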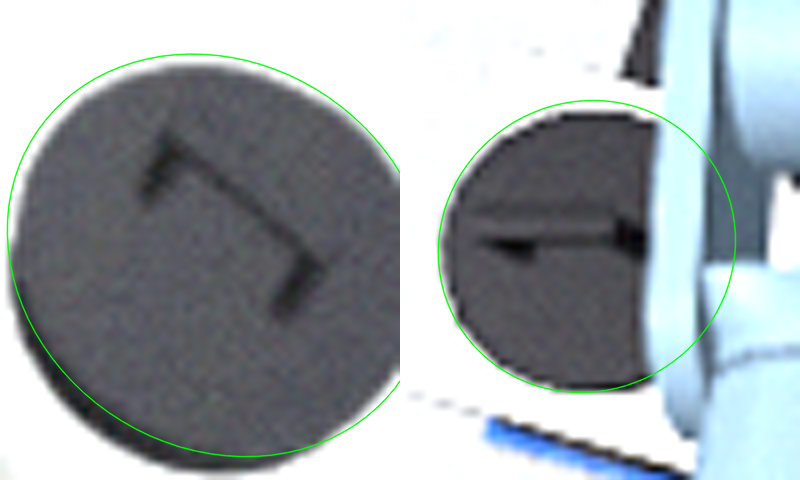

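The cover is seated level and concentric: its rim is uniform around scene (383,308) with no gap, and the collar wall is visible only on the near side. Next is the carrier.

```bash
python3 -m crank '[[[-0.3,0.6,0.2,0,0,0],[-0.3,0.7,0.4,0,0,0],[-0.3,0.7,0.4,0,0,0],[-0.3,0.7,0.4,0,0,0],[-0.3,0.4,0.3,0,0,0]]]'
python3 -m crank '[[[0,0,0,0,0,-0.78],[0,0,0,0,0,-0.78],[0,0,0,0,0,-0.78],[0,0,0,0,0,-0.78],[0,0,0,0,0,-0.78],[0,0,0,0,0,-0.78],[0,0,0,0,0,-0.78],[0,0,0,0,0,0],[0,0,0,0,0,0],[0,0,0,0,0,0]]]'
python3 -c "
from h import go
go(.556,-.0037,.13,25)"
```

```text
time_s: 11.92
tool_pos: [0.5567, -0.0017, 0.2847]
tool_rot: [[1.0, 0.001, -0.0], [0.001, -1.0, -0.0], [-0.0, 0.0, -1.0]]
contact_force: [0.1, -0.3, -0.0]
finger_gap: 0.0857
finger_force: 0.0
time_s: 12.75
tool_pos: [0.5576, -0.0003, 0.2858]
tool_rot: [[0.906, 0.423, 0.0], [0.423, -0.906, 0.0], [0.0, 0.0, -1.0]]
contact_force: [0.6, -0.4, -0.0]
finger_gap: 0.0856
finger_force: 0.0
t 12.75 pos [ 5.576e-01 -3.000e-04  2.858e-01] shift now-axes [-0.07  0.06  3.89] after turn [-0.07  0.06  3.9 ] turn [ 0.   -0.01  0.01] F [ 0.6 -0.4 -0. ] gap 0.0856
```

```bash
python3 -m crank '[[[-0.07,0.06,0.5,0,0,0],[0,0,0.7,0,0,0],[0,0,0.7,0,0,0],[0,0,0.5,0,0,0],[0,0,0.3,0,0,0],[0,0,0,0,0,0],[0,0,0,0,0,0],[0,0,0,0,0,0]]]'
python3 look.py k1 305 238 247 205
```

```text
time_s: 13.42
tool_pos: [0.5569, -0.0044, 0.1792]
tool_rot: [[0.906, 0.423, 0.003], [0.423, -0.906, -0.001], [0.002, 0.002, -1.0]]
contact_force: [-0.2, 1.0, 0.3]
finger_gap: 0.0851
finger_force: 0.0
```

View pics/k1.png

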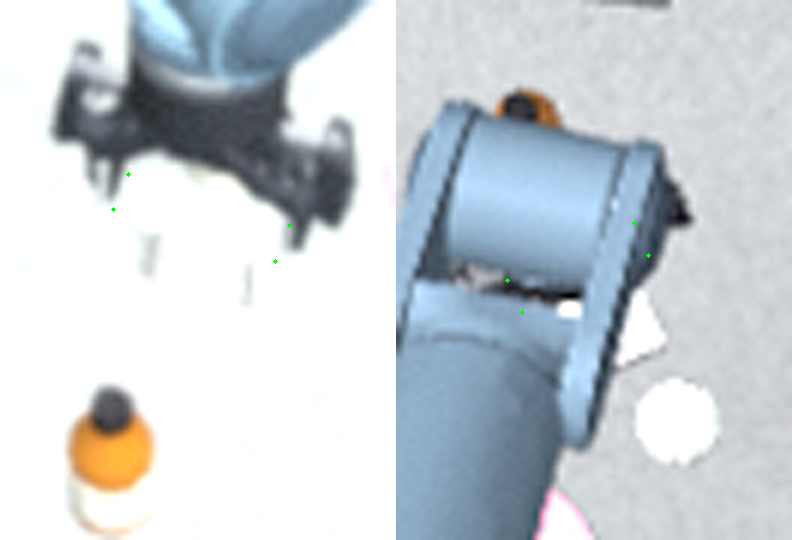

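The fingertips straddle the hoop legs symmetrically: legs at crop (150,255) and (248,285), tips at (110,200) and (298,245). I descend and grip.

```bash
python3 -m crank '[[[0,0,0.3,0,0,0],[0,0,0.4,0,0,0],[0,0,0.3,0,0,0],[0,0,0.2,0,0,0],[0,0,0,0,0,0],[0,0,0,0,0,0]]]'
python3 -m crank '[[[0,0,0,0,0,0],[0,0,0,0,0,0],[0,0,0,0,0,0],[0,0,0,0,0,0],[0,0,0,0,0,0]]]' 0.5 40
python3 -m crank '[[[0,0,0,0,0,0],[0,0,0,0,0,0],[0,0,0,0,0,0]]]' 0.3 60
```

```text
time_s: 14.02
tool_pos: [0.5556, -0.0042, 0.1289]
tool_rot: [[0.906, 0.423, -0.001], [0.423, -0.906, 0.0], [-0.001, -0.001, -1.0]]
contact_force: [0.7, -0.1, -0.1]
finger_gap: 0.0854
finger_force: 0.0
time_s: 14.43
tool_pos: [0.5565, -0.0043, 0.1305]
tool_rot: [[0.906, 0.423, 0.002], [0.423, -0.906, -0.0], [0.001, 0.001, -1.0]]
contact_force: [-0.8, 1.8, 4.9]
finger_gap: 0.0593
finger_force: 43.8
time_s: 14.68
tool_pos: [0.5565, -0.0043, 0.1305]
tool_rot: [[0.906, 0.423, 0.002], [0.423, -0.906, -0.0], [0.001, 0.001, -1.0]]
contact_force: [-1.4, 1.6, 5.8]
finger_gap: 0.0593
finger_force: 63.0
```

```bash
python3 -m crank '[[[0,0,-0.2,0,0,0],[0,0,-0.4,0,0,0],[0,0,-0.6,0,0,0],[0,0,-0.6,0,0,0],[0,0,-0.6,0,0,0],[0,0,-0.6,0,0,0],[0,0,-0.6,0,0,0],[0,0,-0.5,0,0,0],[0,0,-0.3,0,0,0],[0,0,-0.1,0,0,0]]]'
python3 - <<'E'
from h import *
T=pickle.load(open('top.pkl','rb'));g=T['image'].mean(2)
P=[]
for v in list(range(203,213))+list(range(222,226)):
    r=g[v,315:336];w=np.clip(r-75,0,None);P.append((315+(w*np.arange(21)).sum()/w.sum(),v))
W=unproj(T,P,.2485);k=np.polyfit(W[:,0],W[:,1],1);print('top arm y=',k,np.degrees(np.arctan(k[0])),np.abs(np.polyval(k,W[:,0])-W[:,1]).max(),np.polyval(k,.5))
C=pickle.load(open('scene.pkl','rb'));g=C['image'].mean(2);P=[]
for u in range(238,254):
    c=g[135:162,u];w=np.clip(c-85,0,None)
    j=w.argmax();w[:max(j-4,0)]=0;w[j+5:]=0;P.append((u,135+(w*np.arange(27)).sum()/w.sum()))
W=unproj(C,P,.2475);W=W[(W[:,0]>.46)];k2=np.polyfit(W[:,0],W[:,1],1);print('scene',k2,np.degrees(np.arctan(k2[0])),np.abs(np.polyval(k2,W[:,0])-W[:,1]).max(),np.polyval(k2,.5))
from station import vision
# new pictures with cover gone
for n in('top','scene'): pickle.dump(vision.snapshot(n),open(f'free_{n}.pkl','wb'))
g=pickle.load(open('top.pkl','rb'))['image'].mean(2)
print(g[183:232,323:330].max(1).astype(int))
E
python3 -c "
from h import go
go(.374,-.299,.3125,5)"
```

```text
time_s: 15.52
tool_pos: [0.5564, -0.0044, 0.3117]
tool_rot: [[0.906, 0.423, 0.003], [0.423, -0.906, -0.001], [0.003, 0.002, -1.0]]
contact_force: [0.6, 0.2, -3.0]
finger_gap: 0.0592
finger_force: 65.2
top arm y= [ 0.07259791 -0.32565962] 4.152269443513874 0.0005408688396669192 -0.28936066719547443
scene [ 0.05356022 -0.31501742] 3.065844926451062 0.0019857471488568534 -0.28823730802514863
[101  79  69  66  65  68  68  67 110 148 143 144 135 137 140 141 144 146
 146 145 146 142 145 136 140 141 143 145 147 146 148 122  56  29  32  77
 126 146 146 146 146 143 125 121 149 113  30  32  31]
t 15.62 pos [ 0.5557 -0.0043  0.3094] shift now-axes [-7.24  4.75 -0.08] after turn [-5.17  6.94 -0.08] turn [ 0.   -0.    4.37] F [-0.7 -0.1 -2.1] gap 0.0593<stdin>:10: RuntimeWarning: invalid value encountered in scalar divide
```

```bash
python3 -m crank '[[[0,0,-0.05,0,0,0.4],[0,0,0,0,0,0.7],[0,0,0,0,0,0.8],[0,0,0,0,0,0.8],[0,0,0,0,0,0.8],[0,0,0,0,0,0.7],[0,0,0,0,0,0.38],[0,0,0,0,0,0],[0,0,0,0,0,0]]]'
python3 -c "
from h import go
go(.372,-.2985,.3135,4)"
```

```text
time_s: 16.37
tool_pos: [0.5552, -0.0042, 0.3096]
tool_rot: [[0.997, 0.072, -0.003], [0.072, -0.997, 0.001], [-0.003, -0.001, -1.0]]
contact_force: [0.6, -0.0, -3.5]
finger_gap: 0.0589
finger_force: 65.1
t 16.37 pos [ 0.5552 -0.0042  0.3096] shift now-axes [-5.1   7.01 -0.09] after turn [-5.08  7.02 -0.1 ] turn [-0.01  0.04  0.02] F [ 0.6 -0.  -3.5] gap 0.0589
```

```bash
python3 -m crank '[[[-0.2,0.1,-0.05,0,0,0],[-0.4,0.2,-0.05,0,0,0],[-0.6,0.3,0,0,0,0],[-0.7,0.5,0,0,0,0],[-0.7,0.6,0,0,0,0],[-0.7,0.6,0,0,0,0],[-0.6,0.6,0,0,0,0],[-0.5,0.7,0,0,0,0],[-0.4,0.7,0,0,0,0],[-0.2,0.7,0,0,0,0]]]'
python3 -m crank '[[[-0.1,0.7,0,0,0,0],[0,0.6,0,0,0,0],[0,0.4,0,0,0,0],[0,0.2,0,0,0,0],[0,0.1,0,0,0,0],[0,0,0,0,0,0],[0,0,0,0,0,0],[0,0,0,0,0,0]]]'
python3 -c "
from h import go
go(.504,-.289,.3135,4)"
```

```text
time_s: 17.2
tool_pos: [0.3683, -0.2188, 0.3153]
tool_rot: [[0.998, 0.07, -0.0], [0.07, -0.998, -0.0], [-0.0, 0.0, -1.0]]
contact_force: [1.1, 0.3, -2.6]
finger_gap: 0.0595
finger_force: 65.3
time_s: 17.87
tool_pos: [0.3722, -0.297, 0.3154]
tool_rot: [[0.997, 0.072, -0.0], [0.072, -0.997, 0.0], [-0.0, -0.0, -1.0]]
contact_force: [-0.4, -0.1, -3.2]
finger_gap: 0.0592
finger_force: 65.5
t 17.87 pos [ 0.3722 -0.297   0.3154] shift now-axes [3.3  0.04 0.05] after turn [3.3  0.03 0.05] turn [-0.01  0.    0.03] F [-0.4 -0.1 -3.2] gap 0.0592
```

```bash
python3 -m crank '[[[0.1,0.02,0.1,0,0,0],[0.2,0.01,0,0,0,0],[0.2,0,0,0,0,0],[0.2,0,0,0,0,0],[0.2,0,0,0,0,0],[0.2,0,0,0,0,0],[0.1,0,0,0,0,0],[0.1,0,0,0,0,0],[0.1,0,0,0,0,0],[0,0,0,0,0,0]]]'
python3 -c "
from h import go
go(.504,-.289,.3115,4)"
```

```text
time_s: 18.7
tool_pos: [0.4287, -0.2952, 0.3115]
tool_rot: [[0.997, 0.071, 0.0], [0.071, -0.997, 0.0], [0.0, -0.0, -1.0]]
contact_force: [0.1, -0.6, -2.4]
finger_gap: 0.059
finger_force: 65.5
t 18.7 pos [ 0.4287 -0.2952  0.3115] shift now-axes [ 1.89 -0.02 -0.  ] after turn [ 1.89 -0.02 -0.  ] turn [-0.   -0.    0.02] F [ 0.1 -0.6 -2.4] gap 0.059
```

Nothing touched so far. The bar now passes over the tip.

```bash
python3 -m crank '[[[0.15,0,0,0,0,0],[0.2,0,0,0,0,0],[0.2,0,0,0,0,0],[0.2,0,0,0,0,0],[0.2,0,0,0,0,0],[0,0,0,0,0,0]]]'
python3 -m crank '[[[0.2,0,0,0,0,0],[0.2,0,0,0,0,0],[0.2,0,0,0,0,0],[0.2,0,0,0,0,0],[0.14,0,0,0,0,0],[0,0,0,0,0,0],[0,0,0,0,0,0],[0,0,0,0,0,0]]]'
```

```text
time_s: 19.2
tool_pos: [0.4674, -0.2924, 0.3115]
tool_rot: [[0.997, 0.072, 0.001], [0.072, -0.997, 0.0], [0.001, -0.0, -1.0]]
contact_force: [0.4, -0.2, -2.8]
finger_gap: 0.0592
finger_force: 65.4
time_s: 19.87
tool_pos: [0.5034, -0.2899, 0.3113]
tool_rot: [[0.997, 0.071, -0.0], [0.071, -0.997, 0.0], [-0.0, -0.0, -1.0]]
contact_force: [-0.0, -0.2, -3.2]
finger_gap: 0.0592
finger_force: 65.4
```

```bash
python3 -m crank '[[[0,0,0.1,0,0,0],[0,0,0.15,0,0,0],[0,0,0.15,0,0,0],[0,0,0.05,0,0,0],[0,0,0.05,0,0,0],[0,0,0,0,0,0],[0,0,0,0,0,0]]]'
python3 -m crank '[[[0,0,0.05,0,0,0],[0,0,0,0,0,0],[0,0,0,0,0,0]]]'
python3 -m crank '[[[0,0,0.05,0,0,0],[0,0,0,0,0,0],[0,0,0,0,0,0]]]'
```

```text
time_s: 20.45
tool_pos: [0.5035, -0.2899, 0.2914]
tool_rot: [[0.997, 0.071, -0.0], [0.071, -0.997, 0.0], [-0.0, -0.0, -1.0]]
contact_force: [-0.2, -0.1, -3.5]
finger_gap: 0.0594
finger_force: 65.4
time_s: 20.7
tool_pos: [0.5036, -0.2899, 0.2895]
tool_rot: [[0.997, 0.071, 0.0], [0.071, -0.997, -0.0], [0.0, 0.0, -1.0]]
contact_force: [0.8, -0.3, -2.6]
finger_gap: 0.0592
finger_force: 65.4
time_s: 20.95
tool_pos: [0.5035, -0.2899, 0.2875]
tool_rot: [[0.997, 0.071, -0.0], [0.071, -0.997, 0.0], [-0.0, -0.0, -1.0]]
contact_force: [0.1, -0.7, -1.9]
finger_gap: 0.0589
finger_force: 65.4
```

```bash
python3 -m crank '[[[0,0,0.04,0,0,0],[0,0,0,0,0,0],[0,0,0,0,0,0]]]'
python3 -m crank '[[[0,0,0.03,0,0,0],[0,0,0,0,0,0],[0,0,0,0,0,0]]]'
```

```text
time_s: 21.2
tool_pos: [0.5037, -0.2901, 0.2871]
tool_rot: [[0.997, 0.071, 0.001], [0.071, -0.997, -0.001], [0.001, 0.001, -1.0]]
contact_force: [-2.1, 2.0, 4.2]
finger_gap: 0.0593
finger_force: 66.1
time_s: 21.45
tool_pos: [0.5038, -0.2901, 0.287]
tool_rot: [[0.997, 0.071, 0.001], [0.071, -0.997, -0.001], [0.001, 0.001, -1.0]]
contact_force: [-5.1, 3.3, 10.3]
finger_gap: 0.0596
finger_force: 66.8
```

The carrier rests on the hook. I relieve the load, soften the grip and open in steps.

```bash
python3 -m crank '[[[0,0,-0.04,0,0,0],[0,0,0,0,0,0],[0,0,0,0,0,0]]]' 0.3 20
python3 -m crank '[[[0,0,0,0,0,0],[0,0,0,0,0,0],[0,0,0,0,0,0]]]' 0.72
python3 -m crank '[[[0,0,0,0,0,0],[0,0,0,0,0,0],[0,0,0,0,0,0],[0,0,0,0,0,0],[0,0,0,0,0,0],[0,0,0,0,0,0]]]' 1
python3 -m crank '[[[0,0,-0.1,0,0,0],[0,0,-0.2,0,0,0],[0,0,-0.3,0,0,0],[0,0,-0.5,0,0,0],[0,0,-0.5,0,0,0],[0,0,-0.5,0,0,0],[0,0,-0.3,0,0,0],[0,0,0,0,0,0]]]'
```

```text
time_s: 21.7
tool_pos: [0.5038, -0.2901, 0.2871]
tool_rot: [[0.997, 0.071, 0.001], [0.071, -0.997, -0.001], [0.001, 0.001, -1.0]]
contact_force: [-1.9, 1.3, 5.0]
finger_gap: 0.0591
finger_force: 65.9
time_s: 21.95
tool_pos: [0.5034, -0.2898, 0.2856]
tool_rot: [[0.997, 0.071, -0.0], [0.071, -0.997, 0.0], [-0.0, -0.0, -1.0]]
contact_force: [-0.0, 0.4, 0.6]
finger_gap: 0.0617
finger_force: 0.0
time_s: 22.45
tool_pos: [0.5035, -0.2899, 0.2863]
tool_rot: [[0.997, 0.071, 0.0], [0.071, -0.997, -0.0], [0.0, 0.0, -1.0]]
contact_force: [0.8, -0.0, 0.4]
finger_gap: 0.085
finger_force: 0.0
time_s: 23.12
tool_pos: [0.5044, -0.2906, 0.3871]
tool_rot: [[0.997, 0.071, 0.006], [0.071, -0.997, -0.005], [0.005, 0.005, -1.0]]
contact_force: [-0.1, 0.0, 0.2]
finger_gap: 0.0856
finger_force: 0.0
```

Next I retreat, wait, and check stillness numerically, since the picture allowance is used up.

```bash
python3 -m crank '[[[-0.3,0,-0.3,0,0,0],[-0.6,0,-0.3,0,0,0],[-0.6,0.3,0,0,0,0],[-0.3,0.7,0,0,0,0],[0,0.8,0,0,0,0],[0,0.8,0,0,0,0],[0,0.8,0,0,0,0],[0,0.6,0,0,0,0],[0,0,0,0,0,0],[0,0,0,0,0,0]]]'
cat > chk.py <<'E'
from h import *
from station import vision,manip
import subprocess
o=manip.get_obs();print(o['time_s'],o['tool_pos'],np.abs(o['qvel']).max())
a=[vision.snapshot(n) for n in('scene','top')]
import time
for _ in range(8): b=[vision.snapshot(n) for n in('scene','top')]
for n,x,y in zip(('scene','top'),a,b):
    d=np.abs(x['image'].astype(float)-y['image'])
    d=cv2.blur(d.mean(2),(5,5))
    c=proj(y,[[.5035,-.29,.2]])[0].astype(int);print(n,c,'diff near carrier',d[c[1]-30:c[1]+30,c[0]-30:c[0]+30].max())
# tray rim seen from top: bright rectangle about the predicted rim
t=b[1];R=np.array([[np.cos(.07),-np.sin(.07)],[np.sin(.07),np.cos(.07)]])
q=np.array([[.055,.03],[.055,-.03],[-.055,-.03],[-.055,.03]])@R.T+[.5035,-.29]
P=proj(t,np.c_[q,np.full(4,.202)]);g=t['image'].mean(2)
x0,y0=P.min(0).astype(int)-10;x1,y1=P.max(0).astype(int)+10
m=(g[y0:y1,x0:x1]>115).astype(np.uint8);m=cv2.morphologyEx(m,cv2.MORPH_OPEN,np.ones((5,5)))
n,l,st,ce=cv2.connectedComponentsWithStats(m);k=1+st[1:,4].argmax()
r=cv2.minAreaRect(np.argwhere(l==k)[:,::-1].astype(np.float32));print('seen rect',np.array(r[0])+[x0,y0],r[1:],'predicted',P.mean(0),cv2.minAreaRect(P.astype(np.float32))[1:])
E
python3 chk.py
```

```text
time_s: 23.95
tool_pos: [0.4426, -0.4553, 0.4046]
tool_rot: [[0.998, 0.069, -0.001], [0.069, -0.998, 0.003], [-0.001, -0.003, -1.0]]
contact_force: [0.4, -0.1, -0.4]
finger_gap: 0.0853
finger_force: 0.0
23.95 [ 0.44260278 -0.45526504  0.40460068] 0.03633982620427552
scene [252 149] diff near carrier 2.439999999999998
top [324 216] diff near carrier 1.8266666666666669
seen rect [324.07646751 217.99411964] ((29.451459884643555, 19.17412757873535), 85.60128784179688) predicted [324.12285042 216.64516832] ((31.88176918029785, 17.407760620117188), 85.60309600830078)
```

```bash
python3 -m crank '[[[0,0,0,0,0,0],[0,0,0,0,0,0],[0,0,0,0,0,0],[0,0,0,0,0,0],[0,0,0,0,0,0],[0,0,0,0,0,0],[0,0,0,0,0,0],[0,0,0,0,0,0],[0,0,0,0,0,0],[0,0,0,0,0,0]]]' | head -1
python3 - <<'E'
from h import *
from sil import fit
from station import vision
S={n:vision.snapshot(n) for n in('scene','top')}
for n,b in(('top',(127,166,171,205)),('scene',(354,284,414,340))): print(n,'cover',fit(S[n],(.6178,.3262),.065,(.16,.198),b))
for n in S:
    d=cv2.blur(np.abs(S[n]['image'].astype(float)-pickle.load(open(n+'.pkl','rb'))['image']).mean(2),(3,3))>12
    k,l,st,c=cv2.connectedComponentsWithStats(d.astype(np.uint8));print(n,[list(map(int,s)) for s in st[1:] if s[4]>15])
E
```

```text
time_s: 25.68
top cover (array([0.61916187, 0.32975035]), np.float64(0.10697248366641554))
scene cover (array([0.61361128, 0.32496404]), np.float64(0.10577690083925462))
scene [[195, 0, 287, 181, 19634], [387, 0, 14, 11, 99], [232, 130, 44, 43, 1252], [290, 223, 30, 37, 697], [359, 284, 54, 48, 517], [385, 293, 20, 23, 85], [376, 294, 7, 9, 39], [393, 310, 5, 7, 24]]
top [[129, 165, 33, 39, 276], [135, 171, 14, 25, 115], [232, 191, 27, 33, 527], [145, 196, 340, 221, 27143], [305, 199, 40, 39, 1215]]
```

```bash
python3 -c "
from station import manip
print(manip.close_job())"
```

```text
the job is handed in; nothing more can be done
None
```

The cover is seated on the collar and the carrier hangs still and released on the freed hook; nothing else on the bench in camera view shifted, and I handed the job in at about 26 s without a verdict coming back.

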